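# Open the copper stall's showcase and hold its lid up

## Robot

A 6-joint arm with a two-finger parallel gripper is mounted at the origin on the work surface. World frame = base frame: x ahead of the robot, y to its left, z up, the work surface at z = 0. Lengths are in m, angles in degrees, forces in N, time in s.
With the tool pointing down it reaches from about 0.25 to 0.725 m from the base axis. Payload 9.7 kg.
Tool frame: the origin (TCP) lies between the finger pads; the fingertips stand 22 mm ahead of it and the grasp point (between the pads) lies 3 mm ahead of it; z points along the fingers, y is the line along which they close (so a half turn about z gives the same grasp; the last joint's range is limited). The gripper opens to 85 mm and grips with 20 to 120 N. Pads are 22 mm wide; open, the fingers measure 114 mm over their backs; the gripper's body (76 mm by 85 mm) begins 54 mm behind the grasp point. The pads swing forward as they close: fully open they stand 13 mm farther back than shut.
Start: joints at [-67.724, 4.979, 10.078, 95.1, 0, 90], TCP at [0.208, -0.509, 0.253] pointing down, gripper open.
Joint ranges: [-179.16, 179.16], [-48.56, 103.87], [-65.8, 70.77], [-126.05, 130.52], [-82.76, 87.17], [-180, 180]. Speed limits (degrees/s): [127.2, 127.2, 147.25, 180, 180, 180].

## Interface

Orientations are given as [roll, pitch, yaw] about the fixed x, y, z axes, in that order (R = Rz(yaw) Ry(pitch) Rx(roll)).
In Python, from workcell import bot, viewer, finder gives the robot as it stands.
- The arm moves only by the tool move_arm, never from a script. Its arguments are lists of equal length, an entry for each row: "offset": the shift along the tool's x, y, z in cm, a list of three; "twist": the turn, a rotation vector about the tool's x, y, z in rad, a list of three; "grip": the opening, from 0 (shut) to 1 (fully open). In form: {"offset": [[x, y, z], ...], "twist": [[ax, ay, az], ...], "grip": [grip, ...]}. A call has 1 to 5 rows; each row shifts and turns the commanded pose from where the row before left it, along the tool's axes as they then stand; what a row does not reach is not made up. A row lasts 1/10 s, in which the tool goes at most 50 mm and 8.59 degrees, less where a joint would pass 70% of its speed; a pose out of reach is approached as far as the arm can. A call is refused whole if a number of a shift passes 5 or a number of a turn 0.15, either way. A call with a gripper value outside its range is refused whole. The fingers move at their own pace and stop on an object; "force" is the grip in N (left out, the last holds). Time passes only in rows, so rows that do not move let the fingers close. It gives the time, the measured TCP pose, the force, the opening and the grip force at its end, in the units of the state.
- bot.get_obs(): the state, without advancing time (a new reading comes with each control period).
- viewer.camera(name): name is "scene" or "top" or "wrist"; returns a dict with "color" (384x512x3 uint8, red, green, blue), "depth" (384x512 float32, m along the optical axis (not along the pixel's ray), 0 where there is no reading), "vfov" (degrees; the focal length in pixels is half the picture's height over the tangent of half this angle, whatever the lens; pixels are square), "cx", "cy" (the principal point, pixels), "position" and "attitude" of the camera in the world; the wrist camera has in their place "tool_from_camera" (4x4, takes a point from camera to tool coordinates, whose origin is the TCP and whose axes are the flange's). Camera axes: x right, y down, z forward; pixel columns grow to the right and rows downward; lengths in m; the calibration is good to about 2 mm. A picture is of the moment at which its call begins: read the wrist's pose just before it.
- bot.job_done(): hands the job in; it is judged then, once.
Trained networks look in a picture, given as the dict that the camera call returned (one of the last four; its "shot" number tells which), for a name from the list of things; names that differ only in an ending like _2 or _b are one class to them, and where a whole thing is asked for, a point or a joint stands for the part that bears it (a point fixed in the world has none). Each returns a list of dicts, best first, with "p" (0 to 1); they miss things now and then, are a little off and sometimes report something else, mostly with a low value. They report only what shows in the picture. A call takes as long as a camera call. They do not tell look-alikes from the thing itself.
- finder.boxes_of(picture, thing): "position" ([column, row] in pixels, amid what is visible of it).
- finder.pinpoint(picture, thing): "position" ([column, row] in pixels: a listed point, or the origin of a listed thing).
The state is a dict: "time": time; "q": joint angles; "qd": joint speeds; "joint_efforts": joint torques, N m; "ee_pos": TCP position; "tcp_rot": TCP orientation; "wrist_force": force on the tool from outside, world axes, zero at the start; "torque": the same for the moment, N m; "opening": finger opening in m; "grasp_force": force on a finger pad.
Only numpy, scipy, OpenCV 4.12 (cv2) and the standard library are available. Lean on these libraries where they do the work, as an engineer would, in place of code of your own. Each camera call takes 0.05 s, during which the arm holds its last target. There are 200 camera calls.

## Task

The price board is leaning against the showcase, in front of its lid's catches: take it away and leave it leaning, on its own, against the front of the shallow wooden crate. Then squeeze the safety catch together, after it squeeze the locking-bar catch together, and lift the glazed lid by its bow handle, past its half-way click, until it stands wide open, nearly upright. The lid will not stay up by itself, so finish while still gripping the handle and holding it there; leave the other wares standing where they are.

Things in the scene. Friction and masses are not known exactly. Their poses are not given: they have to be found in the camera images.
- showcase: Fixed wooden tabletop showcase, a box 180 deep (x) x 300 wide (y) x 85 high with a glazed lid on top. Origin: centre of its underside, on the table. Its own +x points away from the robot to the hinge, +y to the left, z up. The lid is 200 x 300 x 16, from 110 in front of the origin to 90 behind it; lid top 101 above the table. All catches and the handle stand on the lid's 75 deep front rail.
- price_board: Loose blank chalkboard, a flat slab 10 thick (own x) x 200 wide (own y) x 160 high (own z), 0.2 to 0.4 kg. Origin: centre of its lower edge face; own z runs up the board. It starts leaning on the showcase lid's front edge, its top 0.2 rad away from the robot, standing 55 above the lid, so it can be pinched by the middle of its top edge (nothing within 35 behind it there).
- stock_crate: Fixed shallow slatted wooden crate, 160 deep (own x) x 200 wide (own y) x 115 high, left or right of the showcase. Origin: centre of its underside, on the table. Its front is the upright face at own x = -80, towards the robot; the board is to lean on that face's top edge with its foot on the table before it. The small pots inside reach no higher than 85.
- safety_catch (a joint): Slide of the safety catch, m: 0 locked, 0.014 fully squeezed. Two upright brass jaws 8 thick, 22 wide, 32 high on the lid at its left front, one before the other: the front one slides away from the robot (showcase +x) towards the fixed rear one. Outer faces 40 apart when locked, 26 when squeezed. Takes 4 N, no spring: stays where pushed. While not squeezed its plate blocks the end of the locking bar.
- safety_squeezed (a point): Point midway between the outer faces of the safety catch's jaws when squeezed, 20 above the lid top (12 below the jaws' tops), fixed to the lid. The fixed jaw's rear face is 13 behind it; the sliding jaw's front face starts 27 before it. Axes as the showcase while the lid is shut.
- bar_catch (a joint): Slide of the locking bar, m: 0 locked, 0.014 fully squeezed. A bar along the lid's front rail with two claws hooked under keepers on the showcase. Two upright brass jaws like the safety's at the lid's right front, side by side: the right-hand one (on the bar) slides left (showcase +y) to the fixed one. Outer faces 40 apart when locked, 26 squeezed. Takes 4 N, no spring, stays. Until the safety catch is squeezed it is blocked after 4 mm; past 0.011 the claws are free.
- bar_squeezed (a point): Point midway between the outer faces of the bar catch's jaws when squeezed, 20 above the lid top (12 below the jaws' tops), fixed to the lid. The fixed jaw's left face is 13 to its left; the sliding jaw's right face starts 27 to its right.
- lid (a joint): Lid angle, rad: 0 shut, 1.4 hard stop (80 degrees). The front edge rises and swings away from the robot. About 0.5 kg; let go, it falls shut, or from higher up back on to the click stop at 0.7 to 0.8. A sprung click stop is met from about 0.5 and passed at about 0.9; lifting takes about 5 N at the handle, up to 12 N through the click.
- lid_handle (a point): Middle of the lid's brass bow handle: a round bar 10 in diameter and 76 long, parallel to the hinge (showcase y), 42 above the lid top. Moves with the lid on a circle about the hinge: shut, it lies 140 before and 58 above the hinge axis. Legs at its ends.
- lid_hinge (a point): Point on the hinge axis at its middle; the axis runs along showcase y at the back, 85 above the table.
- big_pot: Bystander: lidded copper pot, 176 across, about 150 high, beside the showcase on the side without the crate. Origin under its centre.
- cup: Bystander: copper cup, 68 across, 65 high, on the robot's side of the showcase, left. Origin under its centre.
- sugar_pot: Bystander: lidded copper sugar pot, 72 across, about 80 high, on the robot's side of the showcase, right. Origin under its centre.
- coffee_pot: Bystander: copper coffee pot, 80 across, 70 high with a 150 long handle, behind on the right. Origin under its centre.
- mortar: Bystander: brass mortar with pestle, 84 across, 140 high, behind the showcase. Origin under its centre.
- candlestick: Bystander: copper candlestick, 96 across, 175 high, behind the showcase. Origin under its centre.
Not all that is in view belongs to the job. What is shaped like the price_board but orange or yellow is not meant.

How it is judged (in metres and radians):
On the way, in this order (a step that is already met when the one before it is completed fails the run):
1. the price board stands by itself, leaning against the front of the crate, released and at rest (angle between price_board's own z axis and vertical between 0.06 and 0.6 rad and height (world z) of price_board below 0.02 m and x of price_board in the frame of stock_crate below -0.075 m and y of price_board in the frame of stock_crate between -0.1 and 0.1 m and contact force between price_board and stock_crate above 0.02 N and contact force between price_board and the fingers below 0.05 N and contact force between price_board and the arm below 0.05 N and linear speed of price_board below 0.03 m/s), for 0.2 s.
2. the safety catch is squeezed while the locking bar is still home (value of joint safety_catch above 0.011 m and value of joint bar_catch below 0.008 m), for 0.1 s.
3. the locking-bar catch is squeezed, the lid still shut (value of joint bar_catch above 0.011 m and value of joint lid below 0.1 rad), for 0.1 s.
4. the lid is lifted past its click (value of joint lid above 0.95 rad), for 0.1 s.
At the end, for the whole second after the job is handed in: Lid held still at more than 1.15 rad (66 degrees) by fingers that grip its handle (grasp point within 50 mm of it, over 1 N); board released, at rest, foot on the table before the crate's front and centred on it within 100 mm, leaning on the crate at 0.06 to 0.6 rad (all of step 1 and value of joint lid above 1.15 rad and velocity of joint lid between -0.15 and 0.15 rad/s and contact force between the fingers and lid above 1 N and distance between the grasp point and lid_handle below 0.05 m); the arm keeps its last pose, push and grip.
It fails at once if the big pot is shoved out of its place (over 30 mm) or knocked over (distance of big_pot from where it was at the start of the episode above 0.03 m or angle between big_pot's own z axis and vertical above 0.5 rad).
It fails at once if the cup or the sugar pot is shoved out of its place (over 30 mm) or knocked over (distance of any of cup, sugar_pot from where it was at the start of the episode above 0.03 m or angle between any of cup, sugar_pot's own z axis and vertical above 0.5 rad).
It fails at once if a ware behind the showcase is shoved out of its place (over 30 mm) or knocked over (distance of any of coffee_pot, mortar, candlestick from where it was at the start of the episode above 0.03 m or angle between any of coffee_pot, mortar, candlestick's own z axis and vertical above 0.5 rad).
It also fails if it takes over 66 s, if anything falls off the work surface, if the arm or the gripper's body presses on something with over 40 N, if the wrist force passes 120 N, or if a joint passes its speed limit or range.

## Working session

There is one attempt and no reset: what is moved stays moved. The work goes in short steps, Python scripts to look and compute and a tool call to move; the robot and the scene stay as the last step left them, time stands still between calls to the robot, and variables do not carry over. Pictures are saved under pics/ and viewed, at most 11 in all, crops included, and the job is handed in when it is done.

Besides the shell and the picture viewer there is one more tool, called after ">>>" as a command line: name --argument value ..., lists and objects as JSON in quotes. move_arm: Moves the arm, as the interface text tells. Its arguments: {"type":"object","properties":{"offset":{"type":"array","items":{"type":"array","items":{"type":"number"}}},"twist":{"type":"array","items":{"type":"array","items":{"type":"number"}}},"grip":{"type":"array","items":{"type":"number"}},"force":{"type":"number"}},"required":["offset","twist","grip"]}

```bash
mkdir -p pics; cat > h.py <<'E'
import numpy as np, cv2
from scipy.spatial.transform import Rotation as R
from workcell import bot, viewer, finder
def rot(a):
    a=np.array(a,float)
    if a.shape==(3,3): return a
    if a.size==4: return R.from_quat(a).as_matrix()
    return R.from_euler('xyz',a,degrees=True).as_matrix()
def pose(p):
    if 'position' in p: return rot(p['attitude']),np.array(p['position'])
    o=bot.get_obs(); Rt=rot(o['tcp_rot']); T=np.array(p['tool_from_camera'])
    return Rt@T[:3,:3], Rt@T[:3,3]+np.array(o['ee_pos'])
def f(p): return p['color'].shape[0]/2/np.tan(np.radians(p['vfov'])/2)
def ray(p,uv):
    Rc,t=pose(p); d=np.array([(uv[0]-p['cx'])/f(p),(uv[1]-p['cy'])/f(p),1.]); return t,Rc@d
def atz(p,uv,z):
    t,d=ray(p,uv); return t+d*(z-t[2])/d[2]
def cloud(p):
    Rc,t=pose(p); D=p['depth']; v,u=np.mgrid[:D.shape[0],:D.shape[1]]
    P=np.stack([(u-p['cx'])/f(p)*D,(v-p['cy'])/f(p)*D,D],-1)
    X=P@Rc.T+t; X[D==0]=np.nan; return X
def save(p,name,box=None,s=1):
    im=p['color'][...,::-1]
    if box: im=im[box[1]:box[3],box[0]:box[2]]
    cv2.imwrite('pics/'+name,cv2.resize(im,None,fx=s,fy=s,interpolation=cv2.INTER_CUBIC))
E
python3 - <<'E'
from h import *
np.set_printoptions(precision=3,suppress=True)
o=bot.get_obs(); print({k:o[k] for k in('time','ee_pos','tcp_rot','opening')})
S=[viewer.camera(n) for n in('scene','top')]
for p,n in zip(S,('scene','top')):
    print(n,p['position'],p['attitude'],p['vfov']); save(p,n+'0.png'); X=cloud(p)
    for t in 'showcase price_board stock_crate safety_squeezed bar_squeezed lid_handle lid_hinge big_pot cup sugar_pot coffee_pot mortar candlestick'.split():
        for r in finder.pinpoint(p,t)[:3]:
            if r['p']<.2: continue
            z={'safety_squeezed':.121,'bar_squeezed':.121,'lid_handle':.143,'lid_hinge':.085}.get(t,0)
            print(t,np.round(r['p'],2),np.array(r['position']),atz(p,r['position'],z))
E
```

```text
{'time': 0.0, 'ee_pos': array([ 0.208, -0.509,  0.253]), 'tcp_rot': array([-179.925,   -0.001,   22.278]), 'opening': 0.08586175510444029}
scene [1.101 0.683 1.352] [-148.15     0.038  131.998] 53.48513891124843
showcase 0.82 [218.1 197.4] [0.597 0.023 0.   ]
price_board 0.94 [394.7 249.4] [0.31  0.689 0.   ]
price_board 0.85 [325.2 187.2] [0.259 0.323 0.   ]
price_board 0.65 [247.5 179. ] [0.447 0.052 0.   ]
stock_crate 0.77 [281.  244.7] [0.586 0.354 0.   ]
safety_squeezed 0.78 [248.4 190.7] [0.543 0.147 0.121]
bar_squeezed 0.92 [218.3 156.5] [ 0.504 -0.053  0.121]
lid_handle 0.88 [227.6 168.4] [0.532 0.028 0.143]
lid_hinge 0.87 [198.6 195.5] [0.673 0.002 0.085]
big_pot 0.56 [157.3 147.7] [ 0.594 -0.365  0.   ]
big_pot 0.39 [284.4 247.5] [0.586 0.371 0.   ]
cup 0.57 [288.8 184.5] [ 0.351  0.201 -0.   ]
sugar_pot 0.78 [218.9 129. ] [ 0.33  -0.237 -0.   ]
sugar_pot 0.24 [285.5 247.5] [0.583 0.374 0.   ]
coffee_pot 0.74 [199.5 198.7] [ 0.653 -0.029  0.   ]
coffee_pot 0.58 [148.9 185.1] [ 0.749 -0.237  0.   ]
mortar 0.82 [170.1 204.5] [ 0.752 -0.099  0.   ]
candlestick 0.74 [197.4 239.
[... 298 characters left out ...]
ock_crate 0.85 [202.1 178.1] [0.572 0.363 0.   ]
safety_squeezed 0.83 [258.  180.3] [0.542 0.14  0.121]
bar_squeezed 0.61 [316. 184.] [ 0.522 -0.075  0.121]
lid_handle 0.72 [287.6 179. ] [0.541 0.031 0.143]
lid_handle 0.35 [285.  169.7] [0.576 0.04  0.143]
lid_hinge 0.65 [290.9 146.2] [0.675 0.011 0.085]
lid_hinge 0.57 [289.3 177.3] [0.555 0.021 0.085]
big_pot 0.62 [388.8 169.1] [ 0.589 -0.385  0.   ]
cup 0.76 [246.2 238.5] [0.327 0.192 0.   ]
coffee_pot 0.61 [349.  133.6] [ 0.738 -0.232  0.   ]
coffee_pot 0.4 [198.9 178.8] [0.569 0.376 0.   ]
mortar 0.81 [312.8 123.5] [ 0.783 -0.088  0.   ]
candlestick 0.88 [264.5 128.4] [0.768 0.108 0.   ]
candlestick 0.32 [280.4 209.3] [0.439 0.054 0.   ]
```

View pics/scene0.png

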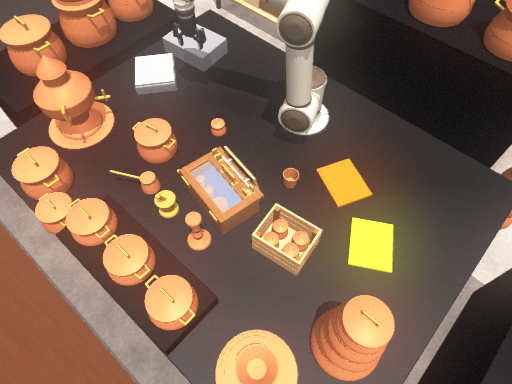

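View pics/top0.png

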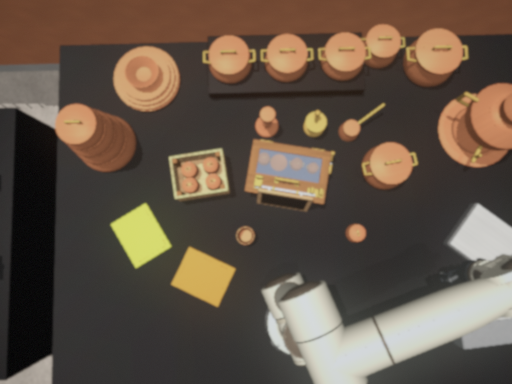

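The dark board leans on the showcase front at (285,203) in the top view. The orange (203,277) and yellow (140,235) boards lie flat and are decoys, so the dark leaning one is meant. I'll confirm it in a crop and fit the geometry from depth.

```bash
python3 - <<'E'
from h import *
np.set_printoptions(precision=3,suppress=True)
T=viewer.camera('top'); S=viewer.camera('scene')
for n,p in(('top',T),('scene',S)):
    X=cloud(p)
    def sel(x0,x1,y0,y1,z0,z1):
        m=np.all((X>[x0,y0,z0])&(X<[x1,y1,z1]),-1); return X[m]
    for nm,P in(('lid',sel(.42,.72,-.17,.22,.09,.112)),('crate',sel(.45,.7,.22,.5,.105,.125))):
        print(n,nm,len(P),'z',np.median(P[:,2]),cv2.minAreaRect(P[:,:2].astype(np.float32)))
    B=sel(.40,.56,-.1,.16,.03,.2); C=p['color']
    m=np.all((X>[.38,-.1,.02])&(X<[.56,.18,.2]),-1)&(C.max(-1)<70)
    B=X[m]; print('board',len(B),B.min(0),B.max(0))
    hi=B[B[:,2]>.142]; 
    if len(hi)>5: print(' top edge',len(hi),hi.mean(0),hi.min(0),hi.max(0),cv2.minAreaRect(hi[:,:2].astype(np.float32)))
a=T['color'][130:225,230:350,::-1]; b=S['color'][135:235,170:290,::-1]
im=np.hstack([cv2.resize(a,(400,320),interpolation=2),cv2.resize(b,(384,320),interpolation=2)]); cv2.imwrite('pics/crop1.png',im)
E
```

```text
top lid 3645 z 0.09911710112648953 ((0.5701420307159424, 0.023667097091674805), (0.31003475189208984, 0.22055231034755707), 78.97775268554688)
top crate 546 z 0.11427622720967112 ((0.5745112895965576, 0.36539527773857117), (0.16149237751960754, 0.20134983956813812), 7.515908718109131)
board 366 [ 0.44  -0.034  0.023] [0.49  0.127 0.14 ]
scene lid 3087 z 0.0981462957592878 ((0.5770294666290283, 0.02387849986553192), (0.31152546405792236, 0.21428422629833221), 79.08992767333984)
scene crate 621 z 0.1129184289755234 ((0.576698362827301, 0.3640774190425873), (0.16569888591766357, 0.20125485956668854), 7.605446815490723)
board 9 [ 0.473 -0.02   0.125] [0.499 0.105 0.135]
```

View pics/crop1.png

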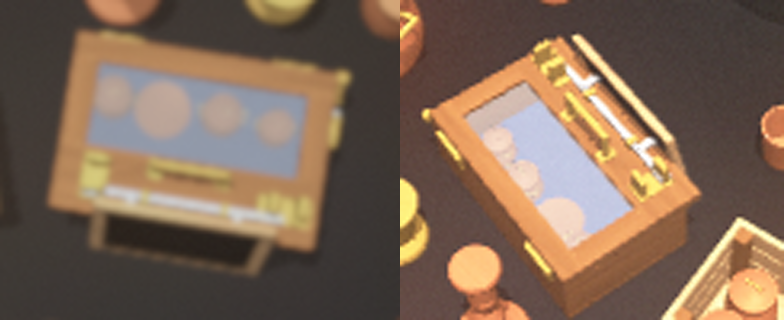

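The crop confirms it: the board with wooden frame and black panel leans in front of the lid, with its top edge across the front rail. I'll go above it and look with the wrist camera.

```bash
cat >> h.py <<'E'
def plan(pos,Rt,n,dec=1):
    "rows (cm, rad) from the measured pose to pos, Rt"
    o=bot.get_obs(); p=np.array(o['ee_pos'],float); Rc=rot(o['tcp_rot']); out=[]
    for i in range(n,0,-1):
        d=np.round(Rc.T@((np.array(pos)-p)/i)*100,dec)
        w=np.round(R.from_matrix(Rc.T@Rt).as_rotvec()/i,2+(dec>1))
        p=p+Rc@d/100; Rc=Rc@R.from_rotvec(w).as_matrix(); out.append((d.tolist(),w.tolist()))
    for k in range(0,n,5): print([a for a,b in out[k:k+5]],[b for a,b in out[k:k+5]])
    print('end',p,R.from_matrix(Rc).as_euler('xyz',degrees=True))
def tool(yaw_x,tilt=0):
    "tool x along left axis of a frame with yaw (deg); tool z down, tilted by tilt rad: + points away from robot"
    a=np.radians(yaw_x); fx=np.array([np.cos(a),np.sin(a),0]); fy=np.array([-np.sin(a),np.cos(a),0])
    z=np.array([0,0,-1])*np.cos(tilt)+fx*np.sin(tilt); x=fy; y=np.cross(z,x)
    return np.stack([x,y,z],1)
E
python3 - <<'E'
from h import *
np.set_printoptions(precision=3,suppress=True)
T=viewer.camera('top'); X=cloud(T)
m=np.all((X>[.42,-.1,.135])&(X<[.52,.17,.175]),-1); P=X[m]
print(len(P)); print(P[::max(1,len(P)//12)]); 
W=viewer.camera('wrist'); print(np.array(W['tool_from_camera']),W['vfov'])
plan([.46,.05,.31],tool(-11),16)
E
```

```text
281
[[ 0.518  0.141  0.14 ]
 [ 0.501  0.105  0.154]
 [ 0.496  0.138  0.142]
 [ 0.491 -0.053  0.137]
 [ 0.488  0.058  0.159]
 [ 0.485  0.065  0.158]
 [ 0.483  0.068  0.136]
 [ 0.48   0.076  0.136]
 [ 0.476 -0.011  0.154]
 [ 0.472 -0.007  0.158]
 [ 0.469 -0.007  0.151]
 [ 0.465 -0.021  0.155]
 [ 0.458 -0.037  0.141]]
[[-0.    -0.959 -0.284  0.072]
 [ 1.     0.    -0.001  0.   ]
 [ 0.001 -0.284  0.959 -0.121]
 [ 0.     0.     0.     1.   ]] 69.47332614538553
[[2.8, -2.6, -0.4], [2.9, -2.5, -0.4], [3.1, -2.3, -0.3], [3.2, -2.1, -0.4], [3.3, -1.9, -0.3]] [[-0.0, -0.0, -0.06], [-0.0, -0.0, -0.06], [-0.0, -0.0, -0.06], [-0.0, -0.0, -0.06], [-0.0, -0.0, -0.06]]
[[3.4, -1.7, -0.4], [3.5, -1.5, -0.3], [3.6, -1.3, -0.4], [3.7, -1.0, -0.3], [3.7, -0.8, -0.4]] [[-0.0, -0.0, -0.06], [-0.0, -0.0, -0.06], [-0.0, -0.0, -0.06], [-0.0, -0.0, -0.06], [-0.0, -0.0, -0.06]]
[[3.8, -0.6, -0.3], [3.8, -0.3, -0.4], [3.9, -0.1, -0.3], [3.8, 0.1, -0.4], [3.8, 0.4, -0.3]] [[-0.0, -0.0, -0.07], [0.0, -0.0, -0.06], [0.0, -0.0, -0.07], [0.0, -0.0, -0.06], [0.0, -0.0, -0.07]]
[[3.9, 0.6, -0.4]] [[0.0, -0.0, -0.06]]
end [0.46  0.051 0.31 ] [180.     -0.001  79.   ]
```

>>> move_arm --offset '[[2.8,-2.6,-0.4],[2.9,-2.5,-0.4],[3.1,-2.3,-0.3],[3.2,-2.1,-0.4],[3.3,-1.9,-0.3]]' --twist '[[0,0,-0.06],[0,0,-0.06],[0,0,-0.06],[0,0,-0.06],[0,0,-0.06]]' --grip '[0.7,0.6,0.5,0.4,0.4]'

```text
time: 2.1
ee_pos: [0.2872, -0.3329, 0.2716]
tcp_rot: [180.0, -0.0, 39.6]
wrist_force: [1.1, -0.6, 0.0]
opening: 0.0346
grasp_force: 0.0
```

>>> move_arm --offset '[[3.4,-1.7,-0.4],[3.5,-1.5,-0.3],[3.6,-1.3,-0.4],[3.7,-1.0,-0.3],[3.7,-0.8,-0.4]]' --twist '[[0,0,-0.06],[0,0,-0.06],[0,0,-0.06],[0,0,-0.06],[0,0,-0.06]]' --grip '[0.4,0.4,0.4,0.4,0.4]'

```text
time: 2.6
ee_pos: [0.3655, -0.1591, 0.2896]
tcp_rot: [180.0, -0.0, 56.8]
wrist_force: [1.0, 0.5, -1.1]
opening: 0.034
grasp_force: 0.0
```

>>> move_arm --offset '[[3.8,-0.6,-0.3],[3.8,-0.3,-0.4],[3.9,-0.1,-0.3],[3.8,0.1,-0.4],[3.8,0.4,-0.3]]' --twist '[[0,0,-0.07],[0,0,-0.06],[0,0,-0.07],[0,0,-0.06],[0,0,-0.07]]' --grip '[0.4,0.4,0.4,0.4,0.4]'

```text
time: 3.1
ee_pos: [0.4445, 0.0159, 0.3067]
tcp_rot: [180.0, -0.0, 75.7]
wrist_force: [1.4, -1.6, -0.5]
opening: 0.0343
grasp_force: 0.0
```

>>> move_arm --offset '[[3.9,0.6,-0.4],[0,0,0]]' --twist '[[0,0,-0.06],[0,0,0]]' --grip '[0.4,0.4]'

```text
time: 3.3
ee_pos: [0.4608, 0.0539, 0.31]
tcp_rot: [-180.0, -0.0, 79.3]
wrist_force: [0.3, 0.1, -0.5]
opening: 0.0344
grasp_force: 0.0
```

```bash
python3 - <<'E'
from h import *
np.set_printoptions(precision=3,suppress=True)
o=bot.get_obs(); print(o['time'],o['ee_pos'],o['tcp_rot'],o['opening'],o['q'])
W=viewer.camera('wrist'); save(W,'w1.png'); X=cloud(W)
for t in 'safety_squeezed bar_squeezed lid_handle lid_hinge price_board'.split():
    z={'safety_squeezed':.121,'bar_squeezed':.121,'lid_handle':.143,'lid_hinge':.085}.get(t,0)
    for r in finder.pinpoint(W,t)[:2]: print(t,r['p'],r['position'],atz(W,r['position'],z))
e=R.from_euler('z',-11,degrees=True).as_matrix()
Y=(X-[.587,.028,0])@e   # showcase-ish frame
m=(Y[...,0]>-.16)&(Y[...,0]<-.09)&(abs(Y[...,1])<.16)&(Y[...,2]>.149)&(Y[...,2]<.17)
P=Y[m]; print(len(P),P.min(0),P.max(0),np.median(P,0))
b=np.polyfit(P[:,1],P[:,0],1); print('edge slope,offset',b)
L=X[(X[...,2]>.09)&(X[...,2]<.106)&(X[...,0]>.4)]; print('lid',np.median(L[:,2]),cv2.minAreaRect(L[:,:2].astype(np.float32)))
E
```

```text
3.3 [0.461 0.054 0.31 ] [-179.984   -0.042   79.335] 0.03440149215267952 [  6.642  -5.083   6.417 101.503   0.045 107.307]
safety_squeezed 0.78 [319.7, 89.7] [0.54  0.133 0.121]
safety_squeezed 0.68 [223.2, 323.6] [ 0.374 -0.137  0.121]
lid_handle 0.65 [332.4, 189.4] [0.536 0.028 0.143]
lid_hinge 0.97 [429.9, 178.2] [0.673 0.    0.085]
lid_hinge 0.56 [334.5, 192.0] [0.551 0.005 0.085]
price_board 0.98 [257.6, 163.9] [0.457 0.046 0.   ]
2264 [-0.111 -0.105  0.149] [-0.098  0.094  0.16 ] [-0.105  0.009  0.157]
edge slope,offset [ 0.003 -0.105]
lid 0.09946180047391887 ((0.6101760864257812, -0.0631026029586792), (0.4605175256729126, 0.3273782730102539), 78.89469146728516)
```

View pics/w1.png

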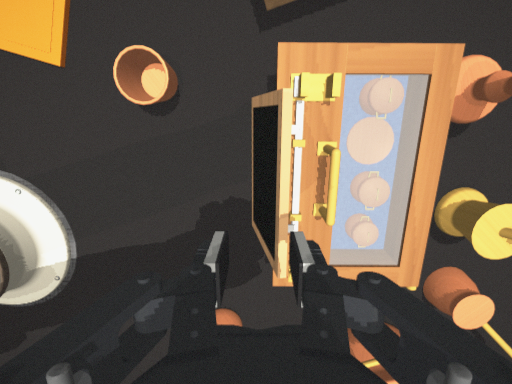

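```bash
python3 - <<'E'
from h import *
np.set_printoptions(precision=3,suppress=True)
Rt=tool(-11,-.2); top=np.array([.483,.043,.158])
plan(top-Rt[:,2]*.06,Rt,5); print(top+.011*Rt[:,2])
E
```

```text
[[-0.0, 0.7, 1.9], [-0.0, 0.8, 1.8], [-0.1, 0.9, 1.8], [-0.0, 0.9, 1.8], [-0.1, 1.1, 1.7]] [[0.04, -0.0, -0.0], [0.04, -0.0, -0.0], [0.04, -0.0, -0.0], [0.04, -0.0, -0.0], [0.04, -0.0, -0.0]]
end [0.495 0.041 0.217] [-168.558    0.003   78.903]
[0.481 0.043 0.147]
```

>>> move_arm --offset '[[0,0.7,1.9],[0,0.8,1.8],[-0.1,0.9,1.8],[0,0.9,1.8],[-0.1,1.1,1.7]]' --twist '[[0.04,0,0],[0.04,0,0],[0.04,0,0],[0.04,0,0],[0.04,0,0]]' --grip '[0.4,0.4,0.4,0.4,0.4]'

```text
time: 4.1
ee_pos: [0.4954, 0.0405, 0.2164]
tcp_rot: [-168.5, -0.0, 78.9]
wrist_force: [0.2, -0.2, 0.3]
opening: 0.0338
grasp_force: 0.0
```

>>> move_arm --offset '[[0,0,2],[0,0,2],[0,0,1.6],[0,0,1.5],[0,0,0]]' --twist '[[0,0,0],[0,0,0],[0,0,0],[0,0,0],[0,0,0]]' --grip '[0.4,0.4,0.4,0.4,0.4]'

```text
time: 4.6
ee_pos: [0.4803, 0.0434, 0.1458]
tcp_rot: [-168.4, 0.0, 78.9]
wrist_force: [-0.2, 0.6, 0.8]
opening: 0.0339
grasp_force: 0.0
```

>>> move_arm --offset '[[0,0,0],[0,0,0],[0,0,0],[0,0,0],[0,0,0]]' --twist '[[0,0,0],[0,0,0],[0,0,0],[0,0,0],[0,0,0]]' --grip '[0.2,0,0,0,0]' --force 40

```text
time: 5.1
ee_pos: [0.482, 0.044, 0.1483]
tcp_rot: [-168.7, 0.0, 79.0]
wrist_force: [0.3, -2.4, 6.4]
opening: 0.0095
grasp_force: 43.8
```

```bash
python3 - <<'E'
from h import *
np.set_printoptions(precision=3,suppress=True)
o=bot.get_obs(); print(o['time'],o['ee_pos'],o['tcp_rot'],o['opening'],o['q'],o['grasp_force'])
W=viewer.camera('wrist'); save(W,'w2.png')
# carry: first back & up, then to above crate front
Rt=tool(-11,-.2); p=np.array(o['ee_pos'])
print('up');plan(p+[-.02,0,.12],Rt,4)
E
```

```text
5.1 [0.482 0.044 0.148] [-168.654    0.011   78.99 ] 0.009510972017669836 [  3.664   5.772  -1.535  93.681   2.846 104.401] 43.77467393875122
up
[[-0.1, -1.1, -2.8], [-0.1, -1.1, -2.9], [-0.1, -1.0, -2.8], [-0.1, -1.1, -2.9]] [[0.0, 0.0, -0.0], [0.0, 0.0, -0.0], [0.0, 0.0, -0.0], [0.0, 0.0, -0.0]]
end [0.462 0.044 0.268] [-168.65     0.014   78.988]
```

View pics/w2.png

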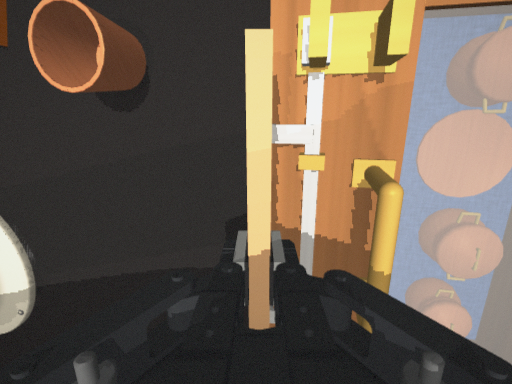

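The board is gripped by the middle of its top edge (column 260); the jaws and handle are clear of it. Next I lift it.

>>> move_arm --offset '[[-0.1,-1.1,-2.8],[-0.1,-1.1,-2.9],[-0.1,-1.0,-2.8],[-0.1,-1.1,-2.9],[0,0,0]]' --twist '[[0,0,0],[0,0,0],[0,0,0],[0,0,0],[0,0,0]]' --grip '[0,0,0,0,0]'

```text
time: 5.65
ee_pos: [0.462, 0.0442, 0.2712]
tcp_rot: [-168.8, -0.1, 79.0]
wrist_force: [0.6, 0.1, -3.3]
opening: 0.0096
grasp_force: 42.4
```

```bash
python3 - <<'E'
from h import *
np.set_printoptions(precision=3,suppress=True)
o=bot.get_obs(); print(o['opening'],o['ee_pos'],o['tcp_rot'])
plan([.470,.351,.27],tool(7.5,-.25),10)
E
```

```text
0.009640522421734809 [0.462 0.044 0.271] [-168.825   -0.095   79.003]
[[3.0, -0.5, 0.1], [3.0, -0.4, 0.1], [3.1, -0.3, 0.1], [3.1, -0.2, 0.0], [3.1, -0.1, -0.0]] [[0.01, -0.01, -0.03], [0.0, -0.01, -0.03], [0.01, -0.01, -0.03], [0.0, -0.01, -0.03], [0.01, -0.01, -0.03]]
[[3.1, -0.0, -0.0], [3.0, 0.0, -0.0], [3.1, 0.1, -0.1], [3.0, 0.3, -0.1], [3.1, 0.3, -0.1]] [[0.0, -0.0, -0.03], [0.01, -0.01, -0.03], [0.0, -0.0, -0.03], [0.01, -0.01, -0.04], [0.0, -0.0, -0.03]]
end [0.47  0.351 0.27 ] [-165.824   -0.13    97.186]
```

>>> move_arm --offset '[[3.0,-0.5,0.1],[3.0,-0.4,0.1],[3.1,-0.3,0.1],[3.1,-0.2,0],[3.1,-0.1,0]]' --twist '[[0.01,-0.01,-0.03],[0,-0.01,-0.03],[0.01,-0.01,-0.03],[0,-0.01,-0.03],[0.01,-0.01,-0.03]]' --grip '[0,0,0,0,0]'

```text
time: 6.15
ee_pos: [0.4659, 0.1993, 0.2653]
tcp_rot: [-166.7, 1.0, 88.1]
wrist_force: [0.7, -0.1, -2.4]
opening: 0.0093
grasp_force: 42.4
```

>>> move_arm --offset '[[3.1,0,0],[3.0,0,0],[3.1,0.1,-0.1],[3.0,0.3,-0.1],[3.1,0.3,-0.1]]' --twist '[[0,0,-0.03],[0.01,-0.01,-0.03],[0,0,-0.03],[0.01,-0.01,-0.04],[0,0,-0.03]]' --grip '[0,0,0,0,0]'

```text
time: 6.65
ee_pos: [0.4694, 0.3526, 0.2643]
tcp_rot: [-165.4, -0.1, 97.3]
wrist_force: [0.8, 0.9, -2.8]
opening: 0.0093
grasp_force: 42.4
```

```bash
python3 - <<'E'
from h import *
np.set_printoptions(precision=3,suppress=True)
o=bot.get_obs(); print(o['time'],o['opening'],o['ee_pos'],o['tcp_rot'])
Rt=tool(7.5,-.25)
plan([.473,.3505,.153],Rt,5)
W=viewer.camera('wrist'); X=cloud(W); save(W,'w3.png')
L=X[(X[...,2]>.107)&(X[...,2]<.122)&(X[...,1]>.22)&(X[...,0]>.45)]; r=cv2.minAreaRect(L[:,:2].astype(np.float32)); print(r,len(L))
e=R.from_euler('z',7.5,degrees=True).as_matrix(); Y=(L-[.5755,.3647,0])@e; print(np.percentile(Y,[1,5,50,95,99],axis=0))
E
```

```text
6.65 0.009290511678049106 [0.469 0.353 0.264] [-165.405   -0.081   97.28 ]
[[-0.1, 0.6, 2.1], [-0.0, 0.6, 2.1], [-0.1, 0.6, 2.2], [-0.0, 0.7, 2.1], [-0.1, 0.6, 2.2]] [[-0.0, -0.0, -0.0], [-0.0, -0.0, -0.0], [-0.0, -0.0, -0.0], [-0.0, -0.0, -0.0], [-0.0, -0.0, -0.0]]
end [0.473 0.35  0.153] [-165.405   -0.081   97.28 ]
((0.5749735236167908, 0.3691006004810333), (0.16103495657444, 0.2007349580526352), 7.760746955871582) 7399
[[-0.08  -0.094  0.107]
 [-0.079 -0.091  0.109]
 [ 0.003  0.     0.113]
 [ 0.076  0.103  0.115]
 [ 0.079  0.104  0.116]]
```

View pics/w3.png

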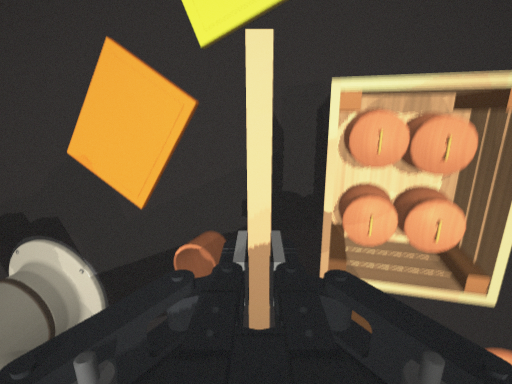

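The board hangs ahead of the crate (crate's front rim at column 330). The orange and yellow decoys and the cup (200,255) are clear of it.

>>> move_arm --offset '[[0,0.6,2.1],[0,0.6,2.1],[0,0.6,2.2],[0,0.7,2.1],[0,0.6,2.1]]' --twist '[[0,0,0],[0,0,0],[0,0,0],[0,0,0],[0,0,0]]' --grip '[0,0,0,0,0]'

```text
time: 7.2
ee_pos: [0.4726, 0.3518, 0.1533]
tcp_rot: [-165.4, -0.1, 97.2]
wrist_force: [0.3, 0.3, -2.1]
opening: 0.0093
grasp_force: 42.4
```

```bash
python3 - <<'E'
from h import *
np.set_printoptions(precision=3,suppress=True)
plan([.4985,.3555,.150],tool(7.5,-.25),3)
E
```

```text
[[0.0, 0.9, -0.1], [0.0, 0.9, -0.1], [0.0, 0.8, -0.1]] [[-0.0, -0.0, -0.0], [-0.0, -0.0, -0.0], [-0.0, -0.0, -0.0]]
end [0.498 0.355 0.15 ] [-165.435   -0.085   97.187]
```

>>> move_arm --offset '[[0,0.9,-0.1],[0,0.9,-0.1],[0,0.8,-0.1],[0,0,0]]' --twist '[[0,0,0],[0,0,0],[0,0,0],[0,0,0]]' --grip '[0,0,0,0]'

```text
time: 7.6
ee_pos: [0.4998, 0.3553, 0.1528]
tcp_rot: [-165.6, -0.2, 97.2]
wrist_force: [0.0, -0.1, -3.1]
opening: 0.0092
grasp_force: 42.4
```

>>> move_arm --offset '[[0,0,0.2],[0,0,0.15],[0,0,0]]' --twist '[[0,0,0],[0,0,0],[0,0,0]]' --grip '[0,0,0]'

```text
time: 7.9
ee_pos: [0.4975, 0.355, 0.1489]
tcp_rot: [-165.5, -0.1, 97.2]
wrist_force: [-0.4, -0.3, -3.2]
opening: 0.0092
grasp_force: 42.4
```

>>> move_arm --offset '[[0,0.05,0.2],[0,0.05,0.15],[0,0,0]]' --twist '[[0,0,0],[0,0,0],[0,0,0]]' --grip '[0,0,0]'

```text
time: 8.2
ee_pos: [0.4978, 0.3555, 0.1468]
tcp_rot: [-165.6, -0.2, 97.2]
wrist_force: [0.7, 2.3, 6.8]
opening: 0.0095
grasp_force: 43.8
```

>>> move_arm --offset '[[0,0,0],[0,0,0],[0,0,0],[0,0,0]]' --twist '[[0,0,0],[0,0,0],[0,0,0],[0,0,0]]' --grip '[0.2,0.3,0.3,0.3]'

```text
time: 8.6
ee_pos: [0.4977, 0.355, 0.1451]
tcp_rot: [-165.5, -0.1, 97.2]
wrist_force: [0.3, -0.1, 0.2]
opening: 0.0258
grasp_force: 0.0
```

```bash
python3 - <<'E'
from h import *
np.set_printoptions(precision=3,suppress=True)
W=viewer.camera('wrist'); save(W,'w4.png'); X=cloud(W)
e=R.from_euler('z',7.5,degrees=True).as_matrix(); Y=(X-[.5755,.3665,0])@e
P=Y[(Y[...,0]>-.14)&(Y[...,0]<-.05)&(abs(Y[...,1])<.13)&(Y[...,2]>.145)&(Y[...,2]<.17)]
print(P.shape,np.percentile(P,[1,50,99],axis=0),bot.get_obs()['wrist_force'],bot.get_obs()['opening'])
E
```

```text
(9590, 3) [[-0.101 -0.026  0.146]
 [-0.075  0.033  0.156]
 [-0.052  0.1    0.168]] [-0.01   0.23  -0.534] 0.025736544731333865
```

View pics/w4.png

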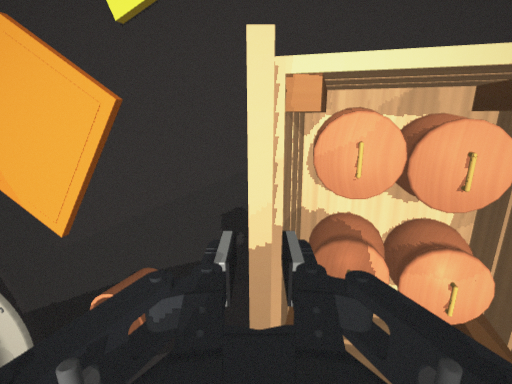

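The board leans on the crate's front rim, with the fingers open on both sides of it. I'll retract along the tool axis and go above the safety catch.

>>> move_arm --offset '[[0,0,-1],[0,0,-2],[0,0,-3],[0,0,-4],[0,0,-4]]' --twist '[[0,0,0],[0,0,0],[0,0,0],[0,0,0],[0,0,0]]' --grip '[0.3,0.3,0.3,0.3,0.5]'

```text
time: 9.15
ee_pos: [0.5322, 0.3588, 0.2822]
tcp_rot: [-165.6, -0.1, 97.2]
wrist_force: [1.2, 1.2, 0.1]
opening: 0.0387
grasp_force: 0.0
```

```bash
python3 - <<'E'
from h import *
np.set_printoptions(precision=3,suppress=True)
o=bot.get_obs(); print(o['time'],o['opening'],o['ee_pos'],o['tcp_rot'])
plan([.535,.08,.24],tool(-11),10)
S=viewer.camera('scene'); X=cloud(S)
e=R.from_euler('z',7.5,degrees=True).as_matrix(); Y=(X-[.5755,.3665,0])@e
P=Y[(Y[...,0]>-.14)&(Y[...,0]<-.05)&(abs(Y[...,1])<.13)&(Y[...,2]>.14)&(Y[...,2]<.17)]
print(P.shape,np.percentile(P,[1,50,99],axis=0))
print([(r['p'],r['position'],atz(S,r['position'],0)) for r in finder.pinpoint(S,'price_board')])
E
```

```text
9.15 0.038726985810531266 [0.532 0.359 0.282] [-165.557   -0.144   97.183]
[[-2.8, -0.2, 0.5], [-2.8, -0.1, 0.5], [-2.8, -0.1, 0.5], [-2.8, 0.0, 0.5], [-2.8, 0.1, 0.4]] [[-0.03, 0.0, 0.03], [-0.02, 0.0, 0.03], [-0.02, 0.0, 0.03], [-0.03, 0.01, 0.03], [-0.02, 0.0, 0.03]]
[[-2.8, 0.1, 0.4], [-2.7, 0.2, 0.4], [-2.8, 0.3, 0.4], [-2.7, 0.4, 0.5], [-2.7, 0.5, 0.4]] [[-0.03, 0.01, 0.03], [-0.02, 0.0, 0.03], [-0.03, 0.01, 0.04], [-0.02, 0.0, 0.03], [-0.03, 0.01, 0.04]]
end [0.535 0.08  0.24 ] [179.96   -0.204  78.825]
(156, 3) [[-0.08  -0.097  0.141]
 [-0.073  0.024  0.154]
 [-0.068  0.1    0.16 ]]
[(0.69, [300.8, 220.9], array([0.454, 0.346, 0.   ])), (0.66, [392.6, 251.0], array([0.321, 0.687, 0.   ])), (0.56, [326.8, 185.8], array([0.249, 0.324, 0.   ])), (0.27, [169.4, 205.8], array([ 0.758, -0.096,  0.   ]))]
```

>>> move_arm --offset '[[-2.8,-0.2,0.5],[-2.8,-0.1,0.5],[-2.8,-0.1,0.5],[-2.8,0,0.5],[-2.8,0.1,0.4]]' --twist '[[-0.03,0,0.03],[-0.02,0,0.03],[-0.02,0,0.03],[-0.03,0.01,0.03],[-0.02,0,0.03]]' --grip '[0.5,0.7,0.8,0.9,1]'

```text
time: 9.75
ee_pos: [0.5337, 0.2174, 0.2589]
tcp_rot: [-172.6, 0.9, 88.6]
wrist_force: [-0.2, -0.4, 0.1]
opening: 0.085
grasp_force: 0.0
```

>>> move_arm --offset '[[-2.8,0.1,0.4],[-2.7,0.2,0.4],[-2.8,0.3,0.4],[-2.7,0.4,0.5],[-2.7,0.5,0.4]]' --twist '[[-0.03,0.01,0.03],[-0.02,0,0.03],[-0.03,0.01,0.04],[-0.02,0,0.03],[-0.03,0.01,0.04]]' --grip '[1,1,1,1,1]'

```text
time: 10.25
ee_pos: [0.535, 0.0794, 0.2382]
tcp_rot: [179.9, -0.2, 78.8]
wrist_force: [-0.4, -0.2, 0.2]
opening: 0.0854
grasp_force: 0.0
```

>>> move_arm --offset '[[0,0,0]]' --twist '[[0,0,0]]' --grip '[1]'

```text
time: 10.35
ee_pos: [0.5347, 0.078, 0.2386]
tcp_rot: [179.9, -0.2, 78.6]
wrist_force: [0.6, 0.6, 0.4]
opening: 0.0856
grasp_force: 0.0
```

```bash
python3 - <<'E'
from h import *
np.set_printoptions(precision=3,suppress=True)
o=bot.get_obs(); print(o['time'],o['opening'],o['ee_pos'],o['tcp_rot'])
W=viewer.camera('wrist'); save(W,'w5.png',s=1.5); X=cloud(W)
for t in 'safety_squeezed bar_squeezed lid_handle lid_hinge'.split():
    z={'safety_squeezed':.121,'bar_squeezed':.121,'lid_handle':.143,'lid_hinge':.085}.get(t,0)
    for r in finder.pinpoint(W,t)[:2]: print(t,r['p'],r['position'],atz(W,r['position'],z))
e=R.from_euler('z',-11,degrees=True).as_matrix(); Y=(X-[.587,.028,0])@e
def sel(a): 
    m=np.ones(Y.shape[:2],bool)
    for i in range(3): m&=(Y[...,i]>a[2*i])&(Y[...,i]<a[2*i+1])
    return Y[m]
for nm,a in(('handle',(-.09,-.02,-.06,.08,.140,.152)),('safety tops',(-.14,-.02,.07,.16,.125,.139)),('bar tops',(-.14,-.02,-.17,-.06,.125,.139))):
    P=sel(a); print(nm,len(P)); 
    if len(P)>10: print(np.percentile(P,[1,10,50,90,99],axis=0))
P=sel((-.14,.12,-.17,.17,.095,.106)); print('lid',np.percentile(P,[.5,99.5],axis=0)); 
Q=P[:,:2].astype(np.float32); print(cv2.minAreaRect(Q))
S=sel((-.14,-.02,.07,.16,.125,.139)); print('safety hist x',np.histogram(S[:,0],bins=np.arange(-.12,-.03,.004)))
E
```

```text
10.35 0.08556482759555746 [0.535 0.078 0.239] [179.903  -0.172  78.6  ]
safety_squeezed 0.84 [256.3, 129.0] [0.545 0.139 0.121]
bar_squeezed 0.71 [252.2, 332.2] [ 0.5   -0.063  0.121]
bar_squeezed 0.41 [82.7, 109.5] [0.408 0.183 0.121]
lid_handle 0.93 [269.7, 251.3] [0.537 0.038 0.143]
lid_hinge 0.94 [397.8, 226.5] [0.672 0.01  0.085]
handle 1016
[[-0.054 -0.041  0.142]
 [-0.053 -0.032  0.145]
 [-0.05   0.004  0.147]
 [-0.046  0.035  0.148]
 [-0.045  0.041  0.149]]
safety tops 603
[[-0.088  0.093  0.126]
 [-0.086  0.095  0.132]
 [-0.08   0.104  0.133]
 [-0.05   0.112  0.135]
 [-0.048  0.114  0.135]]
bar tops 76
[[-0.08  -0.095  0.125]
 [-0.076 -0.094  0.125]
 [-0.067 -0.093  0.127]
 [-0.06  -0.093  0.13 ]
 [-0.059 -0.092  0.131]]
lid [[-0.109 -0.123  0.095]
 [ 0.089  0.148  0.104]]
((-0.009361103177070618, 0.006149798631668091), (0.20108550786972046, 0.2850196063518524), 0.09535102546215057)
safety hist x (array([  0,   0,   0,   0,   0,   0,   0,   0, 136, 144,  33,   0,   0,
         0,   0,   0, 145, 145,   0,   0,   0,   0]), array([-0.12 , -0.116, -0.112, -0.108, -0.104, -0.1  , -0.096, -0.092,
       -0.088, -0.084, -0.08 , -0.076, -0.072, -0.068, -0.064, -0.06 ,
       -0.056, -0.052, -0.048, -0.044, -0.04 , -0.036, -0.032]))
```

View pics/w5.png

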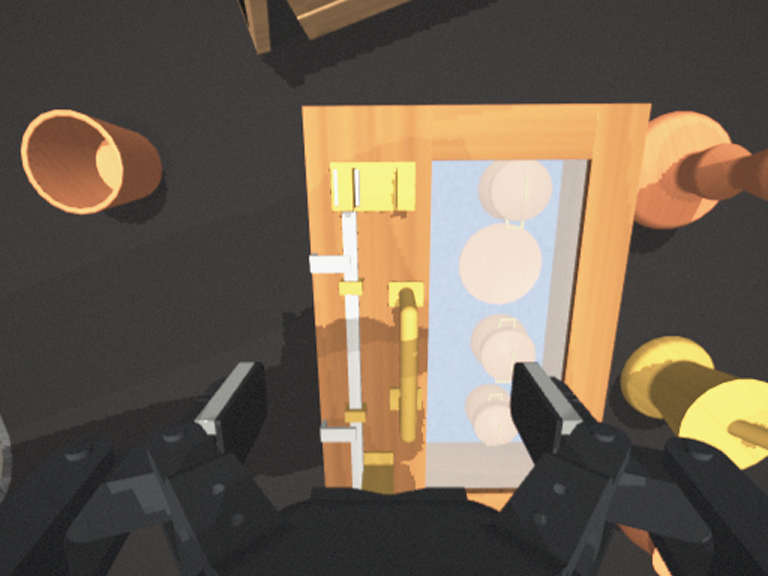

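The wrist view shows the safety catch (375,187), handle (408,370) and bar catch hidden near (375,470). The fitted showcase frame (0.587, 0.028, yaw -11°) agrees with all of them.

```bash
python3 - <<'E'
from h import *
np.set_printoptions(precision=3,suppress=True)
plan([.5465,.141,.128],tool(-11),6)
E
```

```text
[[1.0, -0.0, 1.8], [1.0, -0.0, 1.8], [1.0, -0.0, 1.9], [1.0, -0.0, 1.8], [1.0, -0.0, 1.9]] [[-0.0, -0.0, -0.0], [-0.0, -0.0, -0.0], [-0.0, -0.0, -0.0], [-0.0, -0.0, -0.0], [-0.0, -0.0, -0.0]]
[[1.0, -0.1, 1.8]] [[-0.0, -0.0, -0.0]]
end [0.546 0.141 0.128] [-179.999   -0.184   78.891]
```

>>> move_arm --offset '[[2,0,1.8],[2,0,1.8],[2,0,1.9],[0.2,0,1.8],[0,0,1.9]]' --twist '[[0,0,-0.005],[0,0,0],[0,0,0],[0,0,0],[0,0,0]]' --grip '[1,1,1,1,1]'

```text
time: 11.1
ee_pos: [0.5471, 0.1435, 0.1453]
tcp_rot: [-180.0, -0.2, 79.3]
wrist_force: [0.1, -1.0, -0.6]
opening: 0.0852
grasp_force: 0.0
```

>>> move_arm --offset '[[0,0,1.6],[0,0,0.2],[0,0,0]]' --twist '[[0,0,0],[0,0,0],[0,0,0]]' --grip '[1,1,1]'

```text
time: 11.4
ee_pos: [0.5469, 0.1423, 0.1281]
tcp_rot: [-180.0, -0.2, 79.2]
wrist_force: [-0.0, 0.8, 0.7]
opening: 0.0853
grasp_force: 0.0
```

>>> move_arm --offset '[[0,0,0],[0,0,0],[0,0,0],[0,0,0],[0,0,0]]' --twist '[[0,0,0],[0,0,0],[0,0,0],[0,0,0],[0,0,0]]' --grip '[0.5,0.2,0,0,0]' --force 25

```text
time: 11.9
ee_pos: [0.5461, 0.1422, 0.129]
tcp_rot: [-179.9, -0.2, 79.1]
wrist_force: [-8.4, 2.1, 8.0]
opening: 0.0285
grasp_force: 29.1
```

>>> move_arm --offset '[[0,0,0],[0,0,0],[0,0,0]]' --twist '[[0,0,0],[0,0,0],[0,0,0]]' --grip '[0,0,0]' --force 50

```text
time: 12.2
ee_pos: [0.5463, 0.1422, 0.1291]
tcp_rot: [-179.9, -0.3, 79.1]
wrist_force: [-6.9, 2.9, 7.6]
opening: 0.0279
grasp_force: 49.3
```

>>> move_arm --offset '[[0,0,0],[0,0,0],[0,0,-0.5],[0,0,0]]' --twist '[[0,0,0],[0,0,0],[0,0,0],[0,0,0]]' --grip '[0.36,0.42,0.42,0.42]'

```text
time: 12.6
ee_pos: [0.5476, 0.1417, 0.1342]
tcp_rot: [179.9, -0.2, 79.1]
wrist_force: [0.2, 0.3, 0.1]
opening: 0.036
grasp_force: 0.0
```

>>> move_arm --offset '[[0,0,0],[0,0,0],[0,0,0]]' --twist '[[0,0,0],[0,0,0],[0,0,0]]' --grip '[0,0,0]'

```text
time: 12.9
ee_pos: [0.5477, 0.1419, 0.1343]
tcp_rot: [179.9, -0.2, 79.1]
wrist_force: [0.9, 1.0, 7.3]
opening: 0.0245
grasp_force: 62.1
```

>>> move_arm --offset '[[0,0,0],[0,0,0],[0,0,-2],[0,0,-4],[0,0,-4]]' --twist '[[0,0,0],[0,0,0],[0,0,0],[0,0,0],[0,0,0]]' --grip '[0.5,0.7,0.9,0.9,0.9]'

```text
time: 13.4
ee_pos: [0.5463, 0.1413, 0.2335]
tcp_rot: [-179.9, -0.1, 79.1]
wrist_force: [0.6, 0.4, 0.5]
opening: 0.0767
grasp_force: 0.0
```

```bash
python3 - <<'E'
from h import *
np.set_printoptions(precision=3,suppress=True)
W=viewer.camera('wrist'); X=cloud(W); e=R.from_euler('z',-11,degrees=True).as_matrix(); Y=(X-[.587,.028,0])@e
P=Y[(Y[...,0]>-.12)&(Y[...,0]<-.03)&(Y[...,1]>.07)&(Y[...,1]<.16)&(Y[...,2]>.125)&(Y[...,2]<.139)]
print('safety x',np.percentile(P[:,0],[1,50,99]),len(P))
Rt=np.stack([-e[:,0],-e[:,1],[0,0,-1.]],1)
print(np.linalg.det(Rt)); 
Rt[:,1]*=np.sign(np.linalg.det(Rt))
plan([.500,-.062,.23],Rt,13)
E
```

```text
safety x [-0.072 -0.064 -0.046] 111
-1.0000000000000004
[[-1.6, -0.1, 0.1], [-1.6, -0.3, 0.1], [-1.5, -0.4, 0.1], [-1.5, -0.6, 0.1], [-1.4, -0.8, 0.1]] [[0.0, 0.0, -0.12], [0.0, 0.0, -0.12], [0.0, 0.0, -0.12], [0.0, 0.0, -0.12], [0.0, 0.0, -0.12]]
[[-1.3, -1.0, 0.1], [-1.2, -1.1, 0.1], [-1.0, -1.2, 0.0], [-0.9, -1.4, 0.1], [-0.7, -1.4, 0.0]] [[0.0, 0.0, -0.12], [0.0, 0.0, -0.12], [0.0, 0.0, -0.12], [0.0, 0.0, -0.12], [0.0, 0.0, -0.12]]
[[-0.5, -1.5, 0.1], [-0.3, -1.6, 0.0], [-0.2, -1.6, 0.1]] [[0.0, 0.0, -0.12], [0.0, 0.0, -0.12], [0.01, 0.01, -0.13]]
end [ 0.5   -0.062  0.23 ] [-179.817   -0.233  169.065]
```

The depth view shows the safety jaws 26 mm apart, so that catch is squeezed. On to the bar catch.

>>> move_arm --offset '[[-1.6,-0.1,0.1],[-1.6,-0.3,0.1],[-1.5,-0.4,0.1],[-1.5,-0.6,0.1],[-1.4,-0.8,0.1]]' --twist '[[0,0,-0.12],[0,0,-0.12],[0,0,-0.12],[0,0,-0.12],[0,0,-0.12]]' --grip '[0.9,0.9,0.9,0.9,0.9]'

```text
time: 13.95
ee_pos: [0.5283, 0.0629, 0.2276]
tcp_rot: [179.9, -0.1, 113.8]
wrist_force: [0.2, 0.8, 0.0]
opening: 0.0768
grasp_force: 0.0
```

>>> move_arm --offset '[[-1.3,-1.0,0.1],[-1.2,-1.1,0.1],[-1.0,-1.2,0],[-0.9,-1.4,0.1],[-0.7,-1.4,0]]' --twist '[[0,0,-0.12],[0,0,-0.12],[0,0,-0.12],[0,0,-0.12],[0,0,-0.12]]' --grip '[0.9,0.9,0.9,0.9,0.9]'

```text
time: 14.45
ee_pos: [0.5102, -0.0157, 0.2243]
tcp_rot: [179.8, -0.1, 148.1]
wrist_force: [-0.4, 0.4, 0.8]
opening: 0.077
grasp_force: 0.0
```

>>> move_arm --offset '[[-0.5,-1.5,0.1],[-0.3,-1.6,0],[-0.2,-1.6,0.1],[0,0,0]]' --twist '[[0,0,-0.12],[0,0,-0.12],[0,0,-0.13],[0,0,0]]' --grip '[0.9,0.9,0.9,0.9]'

```text
time: 14.85
ee_pos: [0.4991, -0.0632, 0.2222]
tcp_rot: [179.8, -0.0, 169.1]
wrist_force: [-0.2, 0.2, -0.2]
opening: 0.0768
grasp_force: 0.0
```

```bash
python3 - <<'E'
from h import *
np.set_printoptions(precision=3,suppress=True)
o=bot.get_obs(); print(o['time'],o['opening'],o['ee_pos'],o['tcp_rot'],o['q'])
W=viewer.camera('wrist'); save(W,'w6.png'); X=cloud(W); e=R.from_euler('z',-11,degrees=True).as_matrix(); Y=(X-[.587,.028,0])@e
P=Y[(Y[...,0]>-.12)&(Y[...,0]<-.03)&(Y[...,1]<-.065)&(Y[...,1]>-.16)&(Y[...,2]>.128)&(Y[...,2]<.139)]
print('bar jaws',len(P),np.percentile(P,[1,50,99],axis=0), np.histogram(P[:,1],bins=np.arange(-.15,-.07,.005)))
print([(r['p'],atz(W,r['position'],.121)) for r in finder.pinpoint(W,'bar_squeezed')])
Rt=np.stack([-e[:,0],e[:,1],[0,0,-1.]],1)
plan([.500,-.062,.134],Rt,4)
E
```

```text
14.85 0.07681261034376832 [ 0.499 -0.063  0.222] [179.84   -0.012 169.141] [-7.299 -1.99  -0.489 91.503  0.161  3.56 ]
bar jaws 584 [[-0.081 -0.134  0.129]
 [-0.071 -0.126  0.133]
 [-0.059 -0.095  0.135]] (array([  0,   0,   0, 161, 139,   0,   0,   0,   0, 107, 161,  16,   0,
         0,   0]), array([-0.15 , -0.145, -0.14 , -0.135, -0.13 , -0.125, -0.12 , -0.115,
       -0.11 , -0.105, -0.1  , -0.095, -0.09 , -0.085, -0.08 , -0.075]))
[(0.6, array([ 0.5  , -0.065,  0.121]))]
[[-0.0, -0.0, 2.2], [-0.0, -0.0, 2.2], [-0.0, -0.0, 2.2], [-0.1, -0.0, 2.2]] [[0.0, 0.0, -0.0], [0.0, 0.0, -0.0], [0.0, 0.0, -0.0], [0.0, 0.0, -0.0]]
end [ 0.5   -0.062  0.134] [179.811  -0.    168.838]
```

View pics/w6.png

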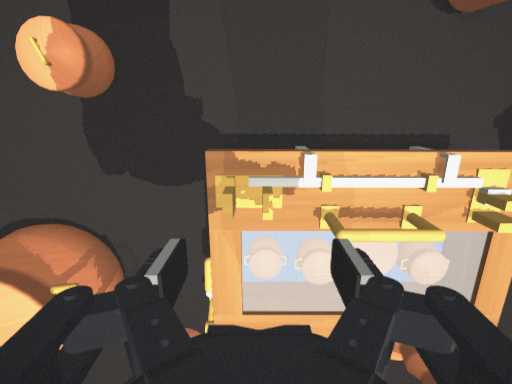

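The picture shows the bar catch's jaws between the fingers at (228,198) and (268,205), 40 mm apart, with the handle clear at (390,236).

>>> move_arm --offset '[[0.1,-0.1,2.2],[0,-0.1,2.2],[0,0,2.2],[0,0,2.2],[0,0,0]]' --twist '[[0,0,0],[0,0,0],[0,0,0],[0,0,0],[0,0,0]]' --grip '[0.9,0.9,0.9,0.9,0.9]'

```text
time: 15.45
ee_pos: [0.4969, -0.0625, 0.1317]
tcp_rot: [179.8, -0.3, 169.0]
wrist_force: [-0.3, 0.4, 0.6]
opening: 0.0768
grasp_force: 0.0
```

>>> move_arm --offset '[[0,0,0],[0,0,0],[0,0,0],[0,0,0],[0,0,0]]' --twist '[[0,0,0],[0,0,0],[0,0,0],[0,0,0],[0,0,0]]' --grip '[0.5,0.2,0,0,0]'

```text
time: 15.95
ee_pos: [0.4986, -0.0646, 0.1365]
tcp_rot: [180.0, 0.2, 169.0]
wrist_force: [-4.3, -7.3, 7.0]
opening: 0.0239
grasp_force: 49.3
```

>>> move_arm --offset '[[0,0,0],[0,0,0],[0,0,-2],[0,0,-4],[0,0,-4]]' --twist '[[0,0,0],[0,0,0],[0,0,0],[0,0,0],[0,0,0]]' --grip '[0.5,0.7,0.9,0.9,0.9]'

```text
time: 16.45
ee_pos: [0.4977, -0.0634, 0.2355]
tcp_rot: [179.8, -0.0, 169.1]
wrist_force: [0.8, -0.7, 0.3]
opening: 0.0768
grasp_force: 0.0
```

```bash
python3 - <<'E'
from h import *
np.set_printoptions(precision=3,suppress=True)
W=viewer.camera('wrist'); X=cloud(W); e=R.from_euler('z',-11,degrees=True).as_matrix(); Y=(X-[.587,.028,0])@e
P=Y[(Y[...,0]>-.12)&(Y[...,0]<-.03)&(Y[...,1]<-.065)&(Y[...,1]>-.16)&(Y[...,2]>.128)&(Y[...,2]<.139)]
print('bar jaws',len(P),np.percentile(P,[1,50,99],axis=0))
P=Y[(Y[...,0]>-.08)&(Y[...,0]<-.03)&(abs(Y[...,1])<.05)&(Y[...,2]>.142)&(Y[...,2]<.155)]
print('handle',len(P),np.percentile(P,[1,50,99],axis=0))
plan([.537,.0375,.22],tool(-11),13)
E
```

```text
bar jaws 96 [[-0.078 -0.121  0.128]
 [-0.078 -0.103  0.134]
 [-0.056 -0.096  0.139]]
handle 1095 [[-0.053 -0.046  0.143]
 [-0.05  -0.005  0.153]
 [-0.043  0.037  0.155]]
[[-0.1, 0.8, 0.2], [-0.0, 0.8, 0.2], [0.1, 0.8, 0.2], [0.2, 0.8, 0.2], [0.2, 0.8, 0.2]] [[0.0, 0.0, 0.12], [0.0, 0.0, 0.12], [0.0, 0.0, 0.12], [0.0, 0.0, 0.12], [0.0, 0.0, 0.12]]
[[0.3, 0.8, 0.2], [0.4, 0.7, 0.2], [0.5, 0.7, 0.2], [0.6, 0.6, 0.1], [0.7, 0.5, 0.2]] [[0.0, -0.0, 0.12], [0.0, -0.0, 0.12], [0.0, -0.0, 0.12], [0.0, -0.0, 0.12], [0.0, -0.0, 0.12]]
[[0.7, 0.4, 0.1], [0.8, 0.3, 0.2], [0.8, 0.3, 0.1]] [[0.0, -0.0, 0.12], [0.0, -0.0, 0.13], [0.01, -0.0, 0.12]]
end [0.537 0.038 0.22 ] [-179.883   -0.207   79.118]
```

The bar jaws are now 25 mm apart, so that catch is squeezed. Now to the handle.

>>> move_arm --offset '[[-0.1,0.8,0.2],[0,0.8,0.2],[0.1,0.8,0.2],[0.2,0.8,0.2],[0.2,0.8,0.2]]' --twist '[[0,0,0.12],[0,0,0.12],[0,0,0.12],[0,0,0.12],[0,0,0.12]]' --grip '[0.9,0.9,0.9,0.8,0.7]'

```text
time: 17.0
ee_pos: [0.5116, -0.0247, 0.2248]
tcp_rot: [179.8, -0.1, 134.4]
wrist_force: [-0.3, 0.5, -0.1]
opening: 0.0598
grasp_force: 0.0
```

>>> move_arm --offset '[[0.3,0.8,0.2],[0.4,0.7,0.2],[0.5,0.7,0.2],[0.6,0.6,0.1],[0.7,0.5,0.2]]' --twist '[[0,0,0.12],[0,0,0.12],[0,0,0.12],[0,0,0.12],[0,0,0.12]]' --grip '[0.6,0.6,0.6,0.6,0.6]'

```text
time: 17.5
ee_pos: [0.5275, 0.0145, 0.216]
tcp_rot: [179.9, -0.2, 100.0]
wrist_force: [-0.1, 0.3, 0.2]
opening: 0.0513
grasp_force: 0.0
```

>>> move_arm --offset '[[0.7,0.4,0.1],[0.8,0.3,0.2],[0.8,0.3,0.1],[0,0,0]]' --twist '[[0,0,0.12],[0,0,0.13],[0,0,0.12],[0,0,0]]' --grip '[0.6,0.6,0.6,0.6]'

```text
time: 17.9
ee_pos: [0.5362, 0.0383, 0.2117]
tcp_rot: [180.0, -0.2, 79.1]
wrist_force: [-0.1, 1.0, 0.3]
opening: 0.051
grasp_force: 0.0
```

```bash
python3 - <<'E'
from h import *
np.set_printoptions(precision=3,suppress=True)
o=bot.get_obs(); print(o['time'],o['opening'],o['ee_pos'],o['q'])
W=viewer.camera('wrist'); X=cloud(W); e=R.from_euler('z',-11,degrees=True).as_matrix(); Y=(X-[.587,.028,0])@e
P=Y[(Y[...,0]>-.08)&(Y[...,0]<-.03)&(abs(Y[...,1])<.05)&(Y[...,2]>.142)&(Y[...,2]<.160)]
print('handle',len(P),np.percentile(P,[1,50,99],axis=0),[(r['p'],atz(W,r['position'],.143)) for r in finder.pinpoint(W,'lid_handle')])
plan([.538,.0375,.144],tool(-11),4)
E
```

```text
17.9 0.05102219049661861 [0.536 0.038 0.212] [  3.986   2.538   2.897  90.301   0.204 104.92 ]
handle 1473 [[-0.055 -0.043  0.143]
 [-0.05   0.002  0.147]
 [-0.045  0.038  0.149]] [(0.65, array([0.539, 0.033, 0.143])), (0.32, array([0.431, 0.156, 0.143]))]
[[0.0, 0.0, 1.7], [0.0, 0.1, 1.7], [0.0, 0.0, 1.7], [0.0, 0.1, 1.7]] [[0.0, -0.0, 0.0], [0.0, -0.0, 0.0], [0.0, -0.0, 0.0], [0.0, -0.0, 0.01]]
end [0.538 0.037 0.144] [179.987  -0.189  78.765]
```

>>> move_arm --offset '[[0,0,1.7],[0,0.1,1.7],[0,0,1.7],[0,0.1,1.7],[0,0,0]]' --twist '[[0,0,0],[0,0,0],[0,0,0],[0,0,0],[0,0,0]]' --grip '[0.6,0.6,0.6,0.6,0.6]'

```text
time: 18.5
ee_pos: [0.5369, 0.0368, 0.1418]
tcp_rot: [-179.8, -0.1, 79.2]
wrist_force: [-0.7, 0.0, -0.2]
opening: 0.0515
grasp_force: 0.0
```

>>> move_arm --offset '[[0,0,0],[0,0,0],[0,0,0],[0,0,0],[0,0,0]]' --twist '[[0,0,0],[0,0,0],[0,0,0],[0,0,0],[0,0,0]]' --grip '[0.2,0,0,0,0]' --force 80

```text
time: 19.0
ee_pos: [0.5385, 0.0372, 0.1451]
tcp_rot: [179.9, -0.2, 79.1]
wrist_force: [-1.9, -1.4, 5.9]
opening: 0.0075
grasp_force: 78.2
```

```bash
cat > arc.py <<'E'
from h import *
import sys
np.set_printoptions(precision=3,suppress=True)
# arc about the hinge from the measured pose: dth rad per row, tool rotates k*dth with it
o=bot.get_obs(); a=np.radians(-11); fx=np.array([np.cos(a),np.sin(a),0])
H=np.array([.587,.028,.085])+.09*fx
p=np.array(o['ee_pos']); Rc=rot(o['tcp_rot']); g=p+.003*Rc[:,2]
d=g-H; u=d@fx; v=d[2]; r=np.hypot(u,v); th=np.arctan2(v,-u)-np.arctan2(.058,.14)
print('r',r,'lid angle',th,'tilt',np.arctan2(Rc[:,2]@fx,-Rc[2,2]),'q',np.array(o['q']),o['wrist_force'],o['opening'],o['time'])
tot=float(sys.argv[1]); n=int(sys.argv[2]); k=float(sys.argv[3]); r=.1515 if len(sys.argv)<5 else r
tilt0=np.arctan2(Rc[:,2]@fx,-Rc[2,2]); lat=d-u*fx; lat[2]=0; O=[];Wt=[]
for i in range(1,n+1):
    t=th+tot*i/n; b=t+np.arctan2(.058,.14); gt=H+lat-r*np.cos(b)*fx+[0,0,r*np.sin(b)]
    Rn=tool(-11,tilt0+k*tot*i/n); pt=gt-.003*Rn[:,2]
    dd=np.round(Rc.T@(pt-p)*100,1); w=np.round(R.from_matrix(Rc.T@Rn).as_rotvec(),2)
    p=p+Rc@dd/100; Rc=Rc@R.from_rotvec(w).as_matrix(); O.append(dd.tolist()); Wt.append(w.tolist())
for j in range(0,n,5): print(O[j:j+5],Wt[j:j+5])
print('end',p)
E
python3 arc.py .4 5 1
```

```text
r 0.1506137493702751 lid angle -0.0036870294268235293 tilt 0.0022042907534877087 q [  3.873   2.621  -4.361  82.845   0.16  104.749] [-1.933 -1.414  5.926] 0.0074757491871399505 19.0
[[0.0, 0.4, -1.1], [0.0, 0.7, -1.0], [0.0, 0.8, -0.9], [0.0, 0.9, -0.8], [0.0, 1.0, -0.6]] [[-0.08, -0.0, 0.0], [-0.08, -0.0, 0.0], [-0.08, -0.0, 0.0], [-0.08, -0.0, 0.0], [-0.08, -0.0, 0.0]]
end [0.569 0.031 0.196]
```

```bash
python3 arc.py 1.28 18 -0.22
```

```text
r 0.1506137493702751 lid angle -0.0036870294268235293 tilt 0.0022042907534877087 q [  3.873   2.621  -4.361  82.845   0.16  104.749] [-1.933 -1.414  5.926] 0.0074757491871399505 19.0
[[0.0, 0.4, -1.0], [0.0, 0.5, -1.0], [0.0, 0.5, -0.9], [0.0, 0.6, -0.9], [0.0, 0.7, -0.8]] [[0.02, -0.0, 0.0], [0.01, -0.0, 0.0], [0.02, -0.0, 0.0], [0.01, -0.0, 0.0], [0.02, -0.0, 0.0]]
[[0.0, 0.7, -0.9], [0.0, 0.7, -0.7], [0.0, 0.8, -0.8], [0.0, 0.9, -0.7], [0.0, 0.8, -0.6]] [[0.01, -0.0, 0.0], [0.02, -0.0, 0.0], [0.02, -0.0, 0.0], [0.01, -0.0, 0.0], [0.02, -0.0, 0.0]]
[[0.0, 0.9, -0.6], [0.0, 0.9, -0.6], [0.0, 1.0, -0.5], [0.0, 1.0, -0.4], [0.0, 1.0, -0.4]] [[0.01, -0.0, 0.0], [0.02, -0.0, 0.0], [0.01, -0.0, 0.0], [0.02, -0.0, 0.0], [0.01, -0.0, 0.0]]
[[0.0, 1.0, -0.3], [0.0, 1.1, -0.3], [-0.0, 1.0, -0.2]] [[0.02, -0.0, 0.0], [0.02, -0.0, 0.0], [0.01, -0.0, 0.0]]
end [0.69  0.008 0.239]
```

>>> move_arm --offset '[[0,0.4,-1.0],[0,0.5,-1.0],[0,0.5,-0.9],[0,0.6,-0.9],[0,0,0]]' --twist '[[0.02,0,0],[0.01,0,0],[0.02,0,0],[0.01,0,0],[0,0,0]]' --grip '[0,0,0,0,0]'

```text
time: 19.5
ee_pos: [0.5588, 0.0332, 0.1813]
tcp_rot: [-176.5, -0.2, 79.1]
wrist_force: [-2.7, 0.9, -2.7]
opening: 0.0076
grasp_force: 79.1
```

```bash
python3 arc.py .98 14 -0.22; python3 - <<'E'
from h import *
S=viewer.camera('scene'); save(S,'s7.png',(140,120,330,270),3)
E
```

```text
r 0.15111854050612517 lid angle 0.2726392977884906 tilt -0.060982378442034156 q [  2.924   8.712   6.12   90.757   1.012 103.774] [-2.681  0.885 -2.671] 0.007563419035312609 19.5
[[0.0, 0.6, -0.9], [0.0, 0.7, -0.8], [0.0, 0.7, -0.8], [0.0, 0.8, -0.7], [0.0, 0.8, -0.7]] [[0.02, -0.0, 0.0], [0.01, -0.0, 0.0], [0.02, -0.0, 0.0], [0.01, -0.0, 0.0], [0.02, -0.0, 0.0]]
[[0.0, 0.8, -0.6], [0.0, 0.9, -0.6], [0.0, 0.9, -0.6], [0.0, 1.0, -0.5], [0.0, 0.9, -0.5]] [[0.01, -0.0, 0.0], [0.02, -0.0, 0.0], [0.01, -0.0, 0.0], [0.02, -0.0, 0.0], [0.01, -0.0, 0.0]]
[[-0.0, 1.0, -0.4], [-0.0, 1.0, -0.3], [-0.0, 1.0, -0.3], [-0.0, 1.1, -0.2]] [[0.02, -0.0, 0.0], [0.01, -0.0, 0.0], [0.02, -0.0, 0.0], [0.02, -0.0, 0.0]]
end [0.687 0.008 0.239]
```

View pics/s7.png

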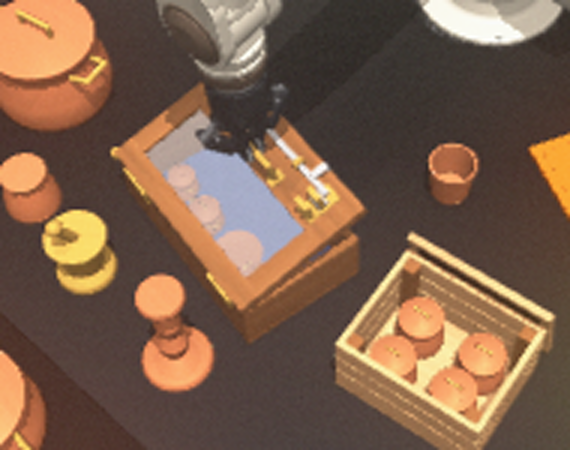

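The lid is rising, with a gap at (310,270), and the board leans on the crate at (480,275). The arc continues.

>>> move_arm --offset '[[0,0.6,-0.9],[0,0.7,-0.8],[0,0.7,-0.8],[0,0.8,-0.7],[0,0.8,-0.7]]' --twist '[[0.02,0,0],[0.01,0,0],[0.02,0,0],[0.01,0,0],[0.02,0,0]]' --grip '[0,0,0,0,0]'

```text
time: 20.05
ee_pos: [0.5958, 0.0259, 0.2163]
tcp_rot: [-171.8, -0.2, 79.1]
wrist_force: [-8.8, 2.8, -6.9]
opening: 0.0072
grasp_force: 79.0
```

```bash
python3 arc.py .6 9 -0.22
```

```text
r 0.15200872870273185 lid angle 0.612591146054535 tilt -0.1433996523176494 q [  1.64   18.962  21.853 100.878   1.935 102.358] [-8.756  2.789 -6.863] 0.007206859496765621 20.05
[[0.0, 0.8, -0.6], [-0.0, 0.9, -0.6], [-0.0, 0.8, -0.5], [-0.0, 0.9, -0.5], [-0.0, 0.9, -0.5]] [[0.01, -0.0, 0.0], [0.02, -0.0, 0.0], [0.01, -0.0, 0.0], [0.02, -0.0, 0.0], [0.01, -0.0, 0.0]]
[[-0.0, 0.9, -0.4], [-0.0, 1.0, -0.3], [-0.0, 0.9, -0.4], [-0.0, 1.0, -0.2]] [[0.02, -0.0, 0.0], [0.01, -0.0, 0.0], [0.02, -0.0, 0.0], [0.01, -0.0, 0.0]]
end [0.681 0.01  0.239]
```

>>> move_arm --offset '[[0,0.8,-0.6],[0,0.9,-0.6],[0,0.8,-0.5],[0,0.9,-0.5],[0,0.9,-0.5]]' --twist '[[0.01,0,0],[0.02,0,0],[0.01,0,0],[0.01,0,0],[0.01,0,0]]' --grip '[0,0,0,0,0]'

```text
time: 20.55
ee_pos: [0.642, 0.0171, 0.2374]
tcp_rot: [-168.5, -0.2, 79.1]
wrist_force: [-8.8, 2.3, 17.9]
opening: 0.007
grasp_force: 78.9
```

```bash
python3 arc.py .35 5 -0.2
```

```text
r 0.1534007614757775 lid angle 0.9508943709792279 tilt -0.20142461746049095 q [  0.52   30.731  39.581 110.132   2.452 101.129] [-8.802  2.285 17.876] 0.0070296670718826525 20.55
[[-0.0, 1.1, -0.2], [-0.0, 1.0, -0.4], [-0.0, 1.0, -0.3], [-0.0, 1.0, -0.2], [-0.0, 1.1, -0.2]] [[0.01, -0.0, 0.0], [0.02, -0.0, 0.0], [0.01, -0.0, 0.0], [0.02, -0.0, 0.0], [0.01, -0.0, 0.0]]
end [0.695 0.007 0.238]
```

>>> move_arm --offset '[[0,1.1,-0.2],[0,1.0,-0.4],[0,1.0,-0.3]]' --twist '[[0.01,0,0],[0.02,0,0],[0.01,0,0]]' --grip '[0,0,0]'

```text
time: 20.85
ee_pos: [0.6737, 0.011, 0.2419]
tcp_rot: [-166.3, -0.2, 79.1]
wrist_force: [-5.9, 0.7, 17.7]
opening: 0.0072
grasp_force: 80.2
```

```bash
python3 arc.py .12 2 -0.2;  python3 - <<'E'
from h import *
S=viewer.camera('scene'); save(S,'s8.png',(140,100,330,270),3)
E
```

```text
r 0.15403937157463737 lid angle 1.162722367838506 tilt -0.23854267401666035 q [ -0.14   40.445  54.169 117.12    2.746 100.385] [-5.879  0.749 17.673] 0.007223252416210272 20.85
[[-0.0, 1.0, 0.0], [-0.0, 0.9, -0.1]] [[0.01, -0.0, 0.0], [0.01, -0.0, 0.0]]
end [0.692 0.007 0.238]
```

View pics/s8.png

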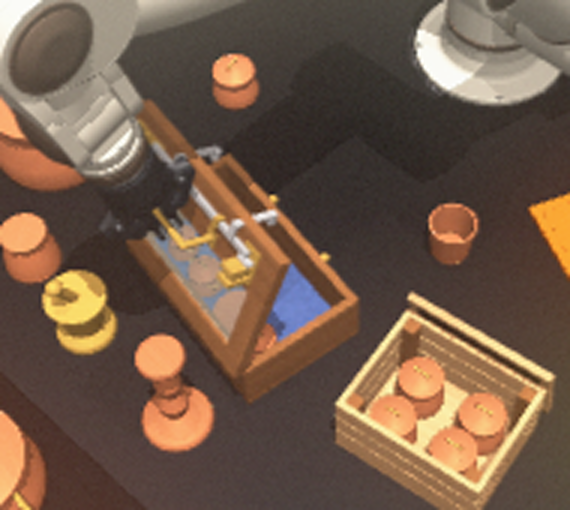

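The lid stands at about 1.16 rad with the handle gripped and the bystanders in place. A little further.

>>> move_arm --offset '[[0,1.0,0],[0,0.7,0],[0,0,0],[0,0,0],[0,0,0]]' --twist '[[0,0,0],[0,0,0],[0,0,0],[0,0,0],[0,0,0]]' --grip '[0,0,0,0,0]'

```text
time: 21.4
ee_pos: [0.691, 0.0077, 0.2401]
tcp_rot: [-166.8, -0.3, 79.1]
wrist_force: [1.4, -0.0, 28.4]
opening: 0.0074
grasp_force: 84.4
```

```bash
python3 arc.py .1 1 0; python3 - <<'E'
from h import *
np.set_printoptions(precision=3,suppress=True)
S=viewer.camera('scene'); T=viewer.camera('top'); o=bot.get_obs(); print(o['qd'],o['grasp_force'])
for t in('price_board','lid_handle','cup','sugar_pot','candlestick','mortar','big_pot','coffee_pot'):
    for n,p in(('s',S),('t',T)): print(t,n,[(r['p'],atz(p,r['position'],.233 if 'lid' in t else 0)) for r in finder.pinpoint(p,t)[:2]])
# lid plane angle from glass/rail points in scene cloud
e=R.from_euler('z',-11,degrees=True).as_matrix(); Y=(cloud(S)-[.587,.028,0])@e
P=Y[(Y[...,1]>.125)&(Y[...,1]<.155)&(Y[...,2]>.11)&(Y[...,2]<.32)&(Y[...,0]>-.1)&(Y[...,0]<.13)]
b=np.polyfit(P[:,2],P[:,0],1); print(len(P),b,'angle',np.pi/2+np.arctan(b[0]))
e=R.from_euler('z',7.5,degrees=True).as_matrix(); Y=(cloud(S)-[.5755,.3665,0])@e
P=Y[(Y[...,0]>-.14)&(Y[...,0]<-.05)&(abs(Y[...,1])<.13)&(Y[...,2]>.14)&(Y[...,2]<.17)]
print('board top',np.percentile(P,[1,50,99],axis=0))
E
```

```text
r 0.1529558626855961 lid angle 1.2779265678138572 tilt -0.2310840264740894 q [ -0.379  44.169  59.899 118.707   2.664 100.172] [ 1.442 -0.028 28.375] 0.0074162790159243595 21.4
[[-0.0, 1.5, 0.0]] [[0.0, -0.0, 0.0]]
end [0.705 0.005 0.237]
[-0.071 -0.101 -0.174 -0.069  0.049  0.006] 84.37089085578918
price_board s [(0.82, array([0.312, 0.691, 0.   ])), (0.7, array([0.45 , 0.345, 0.   ]))]
price_board t [(0.7, array([0.316, 0.677, 0.   ])), (0.66, array([0.459, 0.359, 0.   ]))]
lid_handle s [(0.74, array([0.677, 0.14 , 0.233])), (0.68, array([0.686, 0.013, 0.233]))]
lid_handle t [(0.83, array([ 0.706, -0.003,  0.233]))]
cup s [(0.63, array([0.353, 0.198, 0.   ]))]
cup t [(0.51, array([0.338, 0.197, 0.   ]))]
sugar_pot s [(0.66, array([0.352, 0.21 , 0.   ])), (0.47, array([ 0.338, -0.23 , -0.   ]))]
sugar_pot t [(0.61, array([ 0.319, -0.24 ,  0.   ]))]
candlestick s [(0.84, array([0.785, 0.11 , 0.   ]))]
candlestick t [(0.58, array([0.779, 0.106, 0.   ]))]
mortar s [(0.83, array([ 0.759, -0.101,  0.   ])), (0.18, array([ 0.644, -0.042,  0.   ]))]
mortar t []
big_pot s [(0.5, array([ 0.594, -0.362,  0.   ])), (0.34, array([0.783, 0.1  , 0.   ]))]
big_pot t [(0.64, array([ 0.596, -0.365,  0.   ]))]
coffee_pot s [(0.58, array([ 0.745, -0.228,  0.   ]))]
coffee_pot t [(0.71, array([ 0.749, -0.238,  0.   ]))]
278 [-0.318  0.132] angle 1.2632902448940704
board top [[-0.08  -0.097  0.141]
 [-0.073  0.006  0.154]
 [-0.069  0.1    0.161]]
```

>>> move_arm --offset '[[0,0,-0.1],[0,0,-0.1],[0,0,0],[0,0,0],[0,0,0]]' --twist '[[0,0,0],[0,0,0],[0,0,0],[0,0,0],[0,0,0]]' --grip '[0,0,0,0,0]'

```text
time: 22.8
ee_pos: [0.6912, 0.0076, 0.2402]
tcp_rot: [-166.6, -0.2, 79.1]
wrist_force: [-0.1, 0.4, 18.5]
opening: 0.0075
grasp_force: 83.3
```

Steady: lid at about 1.27 rad, handle gripped, board leaning on the crate. Handing in.

```bash
python3 -c "
from workcell import bot
print(bot.job_done())"
```

```text
the job is handed in; nothing more can be done
None
```

I handed the job in with the price board leaning by itself on the crate's front, both catches squeezed in order, and the lid gripped by its handle at about 1.27 rad. The hand-in returned no verdict. My last camera check showed the wares where they stood, and the robot's clock read about 23 s of the 66 s allowed.

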